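Find the through-drilled clamp block and fit it on its guide posts

ROBOT

A 6-joint arm with a two-finger parallel gripper is mounted at the origin on a cart in front of the work surface, level with it; the furniture and walls round the work are solid. World frame = base frame: x ahead of the robot, y to its left, z up, the work surface at z = 0. Lengths are in mm, angles in rad, forces in N, time in s.
With the tool pointing down it reaches from about 275 to 750 mm from the base axis. Payload 10.2 kg.
Tool frame: the origin (TCP) lies midway between the tips of the shut fingers; the grasp point (between the pads) lies 19 mm behind it; z points along the fingers, y is the line along which they close (so a half turn about z gives the same grasp; the last joint's range is limited). The gripper opens to 85 mm and grips with 20 to 120 N. Pads are 22 mm wide; open, the fingers measure 114 mm over their backs; the gripper's body (76 mm by 85 mm) begins 54 mm behind the grasp point. The pads swing forward as they close: fully open they stand 13 mm farther back than shut.
Start: joints at [-1.439, 0.313, 1.498, -0, 1.331, -0.223], TCP at [182.374, -492.312, 231.294] pointing down, gripper open.
Joint ranges: [-2.94, 2.94], [-0.97, 2.17], [0.19, 2.56], [-1.23, 4.37], [0.02, 3.11], [-2.88, 2.88]. Speed limits (rad/s): [2.39, 2.39, 3.01, 3.14, 3.14, 3.14].

INTERFACE

Orientations are given as a unit quaternion [w, x, y, z].
In Python, from rig import ctrl gives the robot as it stands.
- The arm moves only by the tool send_rows, never from a script. Its argument "targets" is a list of rows, each a list of 7 numbers: the closure, from -1 (fully open) to 1 (shut), so that 0 is half open, then the shift along the tool's x, y, z in m, then the turn, a rotation vector about the tool's x, y, z in rad. In form: [[claw, dx, dy, dz, ax, ay, az], ...]. A call has exactly 10 rows; each row shifts and turns the commanded pose from where the row before left it, along the tool's axes as they then stand; what a row does not reach is not made up. A row lasts 1/8 s, in which the tool goes at most 62.5 mm and 10.7 degrees, less where a joint would pass 70% of its speed; a pose out of reach is approached as far as the arm can. A call with a gripper value outside its range is refused whole. The fingers move at their own pace and stop on an object; "squeeze" is the grip in N (left out, the last holds). Time passes only in rows, so rows that do not move let the fingers close, or fill a call up. It gives the time, the measured TCP pose, the force, the opening and the grip force at its end, in the units of the state.
- ctrl.sense(): the state, without advancing time (a new reading comes with each control period).
- ctrl.capture(name): name is "scene" or "top" or "wrist"; returns a dict with "img" (384x512x3 uint8, red, green, blue), "camera_matrix" (3x3 intrinsics, pixels), "R" (3x3) and "t" (3): a world point X has camera coordinates R X + t. Camera axes: x right, y down, z forward; pixel columns grow to the right and rows downward; lengths in mm; the calibration is good to about 2 mm. A picture is of the moment at which its call begins. There is no depth.
- ctrl.finish_job(): hands the job in; it is judged then, once.
Trained networks look in a picture, given as the dict that the camera call returned (one of the last four; its "shot" number tells which), for a name from the list of things; names that differ only in an ending like _2 or _b are one class to them, and where a whole thing is asked for, a point or a joint stands for the part that bears it (a point fixed in the world has none). Each returns a list of dicts, best first, with "score" (0 to 1); they miss things now and then, are a little off and sometimes report something else, mostly with a low value. They report only what shows in the picture. A call takes as long as a camera call.
- ctrl.boxes_of(query, picture): "extent" ([left, top, width, height] in pixels, round what is visible of it).
- ctrl.landmark_of(query, picture): "point" ([column, row] in pixels: a listed point, or the origin of a listed thing).
The state is a dict: "time_s": time; "joints": joint angles; "dq": joint speeds; "tau": joint torques, N m; "eef_pos": TCP position; "ee_rot": TCP orientation; "force": force on the tool from outside, world axes, zero at the start; "wrist_torque": the same for the moment, N m; "grip_width": opening from 0.0 (shut) to 1.0 (fully open); "grip_force": force on a finger pad.
Only numpy, scipy, OpenCV 4.12 (cv2) and the standard library are available. Lean on these libraries where they do the work, as an engineer would, in place of code of your own. Each camera call takes 0.05 s, during which the arm holds its last target. There are 200 camera calls.

TASK

One of the three aluminium clamp blocks has guide bores drilled right through; the other two have blind bores. Probe the bores from above with the gauge pin until it has gone down through the through-drilled block, put the pin back in its stand, and lower that block level over the two guide posts of the clamp base, letting go only when it is fully down. Leave the two blind blocks and the other things where they stand.

Things in the scene. Friction and masses are not known exactly. Their poses are not given: they have to be found in the camera images.
- block_a: Aluminium clamp block, 50 (x) by 90 (y) by 45 mm high, 0.36 to 0.6 kg, on the worktop; origin under its centre, z up. Two vertical 14 mm bores, chamfered, open in its top at x = 0, y = +28 and -28 mm; both go right through, or both end 23 mm down (22 mm above its underside). The three blocks look alike outside; exactly one is drilled through, in any of the three places.
- block_b: Aluminium clamp block, 50 (x) by 90 (y) by 45 mm high, 0.36 to 0.6 kg, on the worktop; origin under its centre, z up. Two vertical 14 mm bores, chamfered, open in its top at x = 0, y = +28 and -28 mm; both go right through, or both end 23 mm down (22 mm above its underside). The three blocks look alike outside; exactly one is drilled through, in any of the three places.
- block_c: Aluminium clamp block, 50 (x) by 90 (y) by 45 mm high, 0.36 to 0.6 kg, on the worktop; origin under its centre, z up. Two vertical 14 mm bores, chamfered, open in its top at x = 0, y = +28 and -28 mm; both go right through, or both end 23 mm down (22 mm above its underside). The three blocks look alike outside; exactly one is drilled through, in any of the three places.
- base: Clamp base, fixed: dark steel plate 62 (x) by 126 mm (y), top 14 mm above the worktop; origin on the worktop under its centre, z up. Two 11 mm steel guide posts at x = 0, y = +28 and -28 mm rise 34 mm above the plate, tapered over the last 7 mm. A seated block lies flat on the plate, centred, its length along the base's y, either way round.
- pin: Gauge pin, 122 mm long, 0.1 kg, upright in its stand at the start, tip 8 mm above the worktop: steel shaft 9 mm in diameter, 62 mm long, tapered tip, under a black square handle 24 x 24 x 60 mm (62 to 122 mm above the tip) whose underside rests on the stand. Origin at the tip, z up the pin, x and y square to the handle's flats.
- stand: Pin stand, fixed to the worktop: grey plastic block 46 x 46 mm, 70 mm high, on a thin 70 mm square foot; a 15 mm bore goes down its middle. Origin on the worktop under its centre, z up.
- sample_box: Bystander: flat white sample box, 162 x 112 x 53 mm, behind the work, by the front of the shelf that overhangs the rear of the worktop (from x about 0.63 m on; the arm must swing clear of it); origin under its centre.
- carton: Bystander: white cardboard carton, 100 x 190 x 71 mm, behind the work on the left; origin under its centre.
- tube_rack: Bystander: small yellow tube rack, 64 x 62 x 88 mm, behind the work; origin under its centre.

How it is judged:
By the outcome, as a careful person would: the job done as asked, in the order asked, and still so for the second after the job is handed in, with the robot touching nothing.
It also fails if it takes over 72 s, if anything falls off the work surface, if the arm or the gripper's body presses on something with over 40 N, if the wrist force passes 120 N, or if a joint passes its speed limit or range.

## Working session

There is one attempt and no reset: what is moved stays moved. The work goes in short steps, Python scripts to look and compute and a tool call to move; the robot and the scene stay as the last step left them, time stands still between calls to the robot, and variables do not carry over. Pictures are saved under pics/ and viewed, at most 13 in all, crops included, and the job is handed in when it is done.

Besides the shell and the picture viewer there is one more tool, called in YAML: its name, and indented under it one key for each argument. send_rows: Moves the arm, as the interface text tells. Its arguments: {"type":"object","properties":{"targets":{"type":"array"},"squeeze":{"type":"number"}},"required":["targets"]}

```bash
ls; mkdir -p pics; python3 - <<'E'
from rig import ctrl
import cv2,numpy as np
s=ctrl.sense(); print({k:np.round(v,3).tolist() for k,v in s.items()})
ims=[]
for n in ("scene","top"):
    p=ctrl.capture(n); print(n,np.round(p["camera_matrix"],1).tolist(),np.round(p["R"],3).tolist(),np.round(p["t"],1).tolist())
    ims.append(p["img"])
    for q in ("block_a","base","pin","stand","sample_box","carton","tube_rack"):
        print(q,[(np.round(d["point"]).tolist(),round(d["score"],2)) for d in ctrl.landmark_of(q,p)][:4],[(np.round(d["extent"]).tolist(),round(d["score"],2)) for d in ctrl.boxes_of(q,p)][:4])
    cv2.imwrite(f"pics/{n}0.png",cv2.resize(p["img"][:,:,::-1],(800,600)))
E
```

```text
pics
{'time_s': 0.0, 'joints': [-1.439, 0.313, 1.498, -0.0, 1.331, -0.223], 'dq': [-0.0, -0.001, -0.003, -0.0, -0.001, -0.001], 'tau': [0.002, -41.226, -25.974, -0.0, 0.004, -0.0], 'eef_pos': [182.331, -492.045, 230.755], 'ee_rot': [-0.001, 0.984, 0.176, 0.0], 'force': [-0.762, 0.437, -0.666], 'wrist_torque': [-0.02, -0.021, 0.03], 'grip_force': 0.0, 'grip_width': 0.998}
scene [[431.7, 0.0, 250.6], [0.0, 431.7, 194.5], [0.0, 0.0, 1.0]] [[-0.813, -0.583, 0.011], [-0.426, 0.581, -0.694], [0.398, -0.569, -0.72]] [459.6, 242.5, 1106.7]
block_a [([300.0, 182.0], 0.97), ([259.0, 246.0], 0.74), ([276.0, 207.0], 0.58)] [([256.0, 184.0, 32.0, 32.0], 0.88), ([287.0, 163.0, 29.0, 30.0], 0.7), ([243.0, 224.0, 33.0, 37.0], 0.58)]
base [([346.0, 162.0], 0.53)] [([327.0, 145.0, 25.0, 27.0], 0.69), ([205.0, 262.0, 16.0, 23.0], 0.24)]
pin [([212.0, 295.0], 0.57)] [([205.0, 262.0, 15.0, 24.0], 0.8)]
stand [([212.0, 294.0], 0.91)] [([198.0, 271.0, 33.0, 38.0], 0.8), ([259.0, 183.0, 30.0, 35.0], 0.65)]
sample_box [([194.0, 204.0], 0.89)] [([162.0, 174.0, 63.0, 44.0], 0.62), ([242.0, 225.0, 32.0, 36.0], 
[... 219 characters left out ...]
-1.0, -0.002], [-0.991, 0.009, -0.136], [0.136, 0.001, -0.991]] [28.1, 567.1, 1326.7]
block_a [([207.0, 231.0], 0.82), ([258.0, 210.0], 0.67), ([303.0, 220.0], 0.61)] [([244.0, 203.0, 32.0, 17.0], 0.82), ([188.0, 225.0, 30.0, 17.0], 0.58)]
base [([370.0, 237.0], 0.55)] [([349.0, 224.0, 40.0, 29.0], 0.74)]
pin [([132.0, 147.0], 0.59), ([144.0, 232.0], 0.5)] [([129.0, 226.0, 15.0, 13.0], 0.48)]
stand [([144.0, 230.0], 0.96)] [([130.0, 216.0, 27.0, 29.0], 0.55)]
sample_box [([218.0, 144.0], 0.55), ([145.0, 229.0], 0.42)] [([190.0, 110.0, 53.0, 72.0], 0.76)]
carton [([130.0, 148.0], 0.79)] [([89.0, 121.0, 75.0, 50.0], 0.81)]
tube_rack [([288.0, 152.0], 0.76)] [([279.0, 134.0, 27.0, 30.0], 0.79)]
```

View pics/scene0.png

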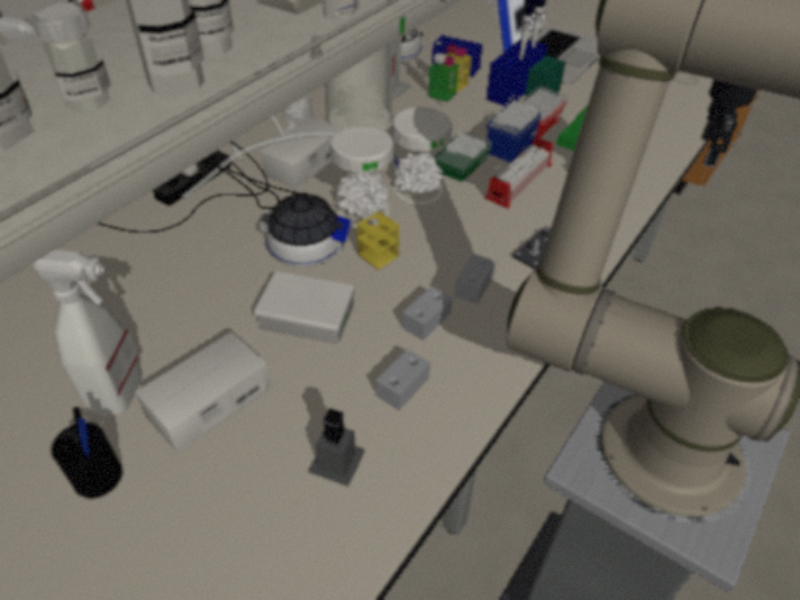

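View pics/top0.png

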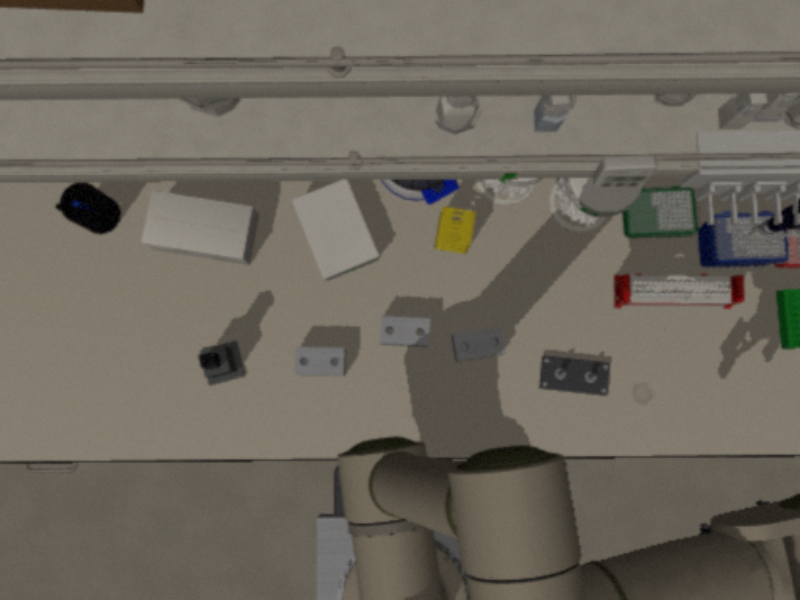

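```bash
cat > h.py <<'E'
from rig import ctrl
import cv2,numpy as np
from scipy.spatial.transform import Rotation as Ro
def back(p,uv,z):
    K,R,t=(np.array(p[k],float) for k in ("camera_matrix","R","t")); t=t.ravel()
    d=R.T@np.linalg.solve(K,[uv[0],uv[1],1]); c=-R.T@t
    return c+d*(z-c[2])/d[2]
def proj(p,X):
    K,R,t=(np.array(p[k],float) for k in ("camera_matrix","R","t"))
    q=np.atleast_2d(X)@R.T+t.ravel(); q=q@K.T
    return q[:,:2]/q[:,2:]
def tool(): 
    s=ctrl.sense(); q=s["ee_rot"]; return s,np.array(s["eef_pos"]),Ro.from_quat([q[1],q[2],q[3],q[0]])
E
python3 - <<'E'
from h import *
p=ctrl.capture("top");q=ctrl.capture("scene")
for n in ("block_a","base","stand","sample_box","carton","tube_rack"):
    for pp in (p,q):
        print(n,[np.round(back(pp,d["point"],0)[:2]).tolist() for d in ctrl.landmark_of(n,pp)][:3])
s,P,R=tool(); print(np.round(R.as_matrix(),3).tolist())
w=ctrl.capture("wrist"); Rc=np.array(w["R"]);t=np.array(w["t"]).ravel();c=-Rc.T@t
print(w["camera_matrix"],"cam in tool",R.inv().apply(c-P),(Rc@R.as_matrix()).round(3).tolist())
cv2.imwrite("pics/w0.png",w["img"][:,:,::-1])
E
```

```text
block_a [[468.0, -137.0], [428.0, 158.0], [494.0, 0.0]]
block_a [[474.0, -142.0], [477.0, -10.0], [422.0, 141.0]]
base [[407.0, -329.0]]
base [[405.0, -326.0]]
stand [[429.0, 346.0], [433.0, 332.0]]
stand [[443.0, 330.0], [696.0, 124.0]]
sample_box []
sample_box [[680.0, 130.0]]
carton [[695.0, 381.0], [466.0, -138.0]]
carton [[667.0, 378.0]]
tube_rack [[679.0, -97.0]]
tube_rack [[680.0, -111.0]]
[[0.938, 0.347, -0.0], [0.347, -0.938, 0.0], [0.0, -0.0, -1.0]]
[[302.26582814   0.         254.87500491]
 [  0.         302.26582814 189.05614984]
 [  0.           0.           1.        ]] cam in tool [  67.55214197    0.81066547 -142.7281903 ] [[-0.001, 1.0, 0.001], [-0.963, -0.001, -0.271], [-0.271, -0.001, 0.963]]
```

The top view shows blocks at about (320,361), (405,331) and (479,344), the stand with the pin at (220,360), and the base at (575,374). The scene view agrees. I'll go to the middle of the work for a wrist view.

send_rows:
  targets:
    - [-1,0.036,-0.049,0,0,0,0]
    - [-1,0.036,-0.049,0,0,0,0]
    - [-1,0.036,-0.049,0,0,0,0]
    - [-1,0.036,-0.049,0,0,0,0]
    - [-1,0.036,-0.049,0,0,0,0]
    - [-1,0.036,-0.049,0,0,0,0]
    - [-1,0.036,-0.049,0,0,0,0]
    - [-1,0.036,-0.049,0,0,0,0]
    - [-1,0.036,-0.049,0,0,0,0]
    - [-1,0.036,-0.049,0,0,0,0]
  squeeze: 60

```text
time_s: 3.5
eef_pos: [350.0, 94.4, 231.7]
ee_rot: [0.0, 0.984, 0.177, 0.001]
force: [0.5, -1.0, 0.6]
grip_width: 1.0
grip_force: 0.0
```

```bash
python3 - <<'E'
from h import *
w=ctrl.capture("wrist")
s,P,R=tool();print(P,s["joints"],s["time_s"])
for n in ("block_a","base","stand","pin"):
    for d in ctrl.landmark_of(n,w)[:4]: print(n,np.round(d["point"]).tolist(),round(d["score"],2),back(w,d["point"],0).round(0)[:2])
cv2.imwrite("pics/w1.png",cv2.resize(w["img"][:,:,::-1],(800,600),interpolation=cv2.INTER_CUBIC))
np.savez("w1",**{k:w[k] for k in("img","camera_matrix","R","t")})
E
```

```text
[350.00498568 100.7419736  231.57932244] [-0.04682141 -0.05600368  1.92112116  0.00292087  1.27498901  1.16061008] 3.55
block_a [466.0, 145.0] 0.96 [ 459. -145.]
block_a [377.0, 81.0] 0.81 [487.  -8.]
block_a [235.0, 77.0] 0.63 [434. 149.]
stand [76.0, 17.0] 0.58 [432. 336.]
```

View pics/w1.png

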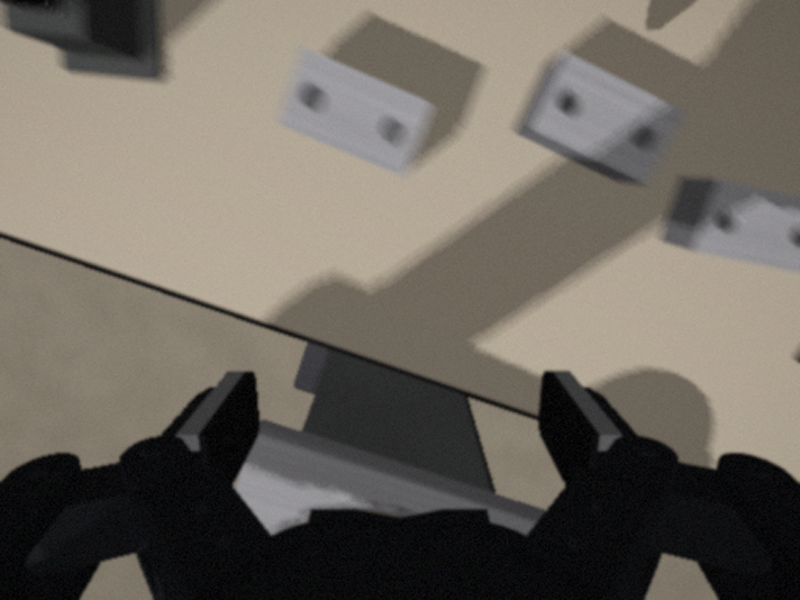

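The wrist view shows bores at (313,97)/(392,130), (568,103)/(643,136) and (725,222)/(798,236), with the stand cut off at top left. Next I'll move over the stand.

send_rows:
  targets:
    - [-1,0.031,-0.04,0,0,0,0]
    - [-1,0.031,-0.04,0,0,0,0]
    - [-1,0.031,-0.04,0,0,0,0]
    - [-1,0.031,-0.04,0,0,0,0]
    - [-1,0.031,-0.04,0,0,0,0]
    - [-1,0,0,0,0,0,0]
    - [-1,0,0,0,0,0,0]
    - [-1,0,0,0,0,0,0]
    - [-1,0,0,0,0,0,0]
    - [-1,0,0,0,0,0,0]

```text
time_s: 5.0
eef_pos: [425.7, 333.2, 231.6]
ee_rot: [-0.0, 0.984, 0.176, 0.0]
force: [-0.2, -0.2, -0.2]
grip_width: 1.002
grip_force: 0.0
```

```bash
python3 - <<'E'
from h import *
w1=dict(np.load("w1.npz"))
for uv in [(313,97),(392,130),(568,103),(643,136),(725,222),(798,236)]: print(uv,back(w1,np.array(uv)*.64,45).round(1))
w=ctrl.capture("wrist")
s,P,R=tool();print(P,s["time_s"])
for n in ("block_a","stand","pin"):
    for d in ctrl.landmark_of(n,w)[:4]: print(n,np.round(d["point"]).tolist(),round(d["score"],2),back(w,d["point"],0).round(0)[:2],back(w,d["point"],8).round(0)[:2])
cv2.imwrite("pics/w2.png",cv2.resize(w["img"][:,:,::-1],(800,600),interpolation=cv2.INTER_CUBIC))
np.savez("w2",**{k:w[k] for k in("img","camera_matrix","R","t")})
E
```

```text
(313, 97) [432.9 183.2  45. ]
(392, 130) [431.7 128.2  45. ]
(568, 103) [487.   26.6  45. ]
(643, 136) [485.8 -28.9  45. ]
(725, 222) [ 455.1 -109.4   45. ]
(798, 236) [ 464.3 -162.5   45. ]
[425.61809285 333.35164137 231.47926513] 5.05
block_a [388.0, 203.0] 0.75 [433. 151.] [434. 155.]
stand [252.0, 155.0] 0.78 [430. 338.] [432. 338.]
pin [254.0, 156.0] 0.79 [430. 336.] [432. 337.]
pin [388.0, 202.0] 0.34 [434. 151.] [435. 156.]
```

View pics/w2.png

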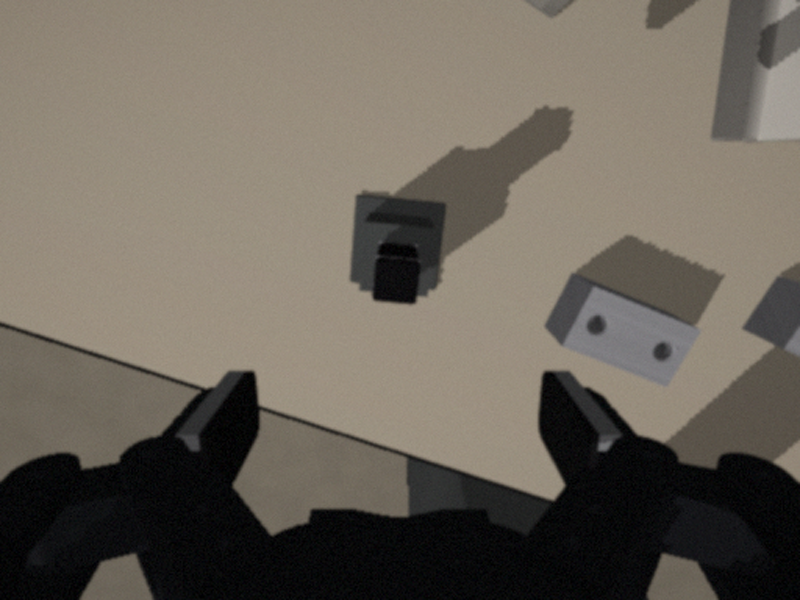

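The pin handle's top face is at about (376,257)–(418,303), roughly square to the gripper. The stand foot's far edge runs (357,196)–(445,203).

```bash
python3 - <<'E'
from h import *
w=dict(np.load("w2.npz"))
g=w["img"].mean(2); 
print(g[160:198:2,232:276:2].round().astype(int))
c=[back(w,np.array(u)*.64,130) for u in [(376,257),(420,258),(416,304),(373,300)]]
print(np.round(c,1)[:,:2],np.mean(c,0)); 
f=[back(w,np.array(u)*.64,3)for u in [(357,196),(445,203)]]; d=f[0]-f[1]; print(d,np.degrees(np.arctan2(d[1],d[0])))
d=c[0]-c[1]; print(np.degrees(np.arctan2(d[1],d[0]))); d=c[3]-c[2]; print(np.degrees(np.arctan2(d[1],d[0])));d=c[0]-c[3]; print(np.degrees(np.arctan2(d[1],d[0])))
print((c[0]-c[1]),c[0]-c[3])
E
```

```text
[[ 65  64  66  66  62  22   3   5   3  10   4   6   4   9   6   1   2  22
   37  41  40  39]
 [ 61  60  64  64  60  27   6   9  11   8   5   3   6   6   4   3   2  16
   33  37  41  42]
 [ 63  65  66  65  73  56  34  24  24  29  27  25  24  14  16  16  11  15
   38  39  41  37]
 [ 62  61  61  65  46  14   7   9  10  16  12  13   8  13  22  27  28  30
   47  44  40  36]
 [ 61  61  65  61  33  19  13  15  14  13  10  10   7  11  11   5  12  11
   32  39  42  41]
 [ 63  61  65  60  34  17  14  16  15  13  15  15  15  12  14  15  14  10
   20  38  40  43]
 [ 67  60  61  59  32  15  14  19  15  18  16  14   9  17   8  18  15  11
   25  41  48  62]
 [ 59  66  65  62  28  15  16  14  17  16  14  11  16  14  11   9  10  14
   24  53  58  63]
 [ 65  64  65  58  25   8  22  13  11  18  14  17  12  10  15   8   9  12
   45  62  64  63]
 [ 64  64  62  61  22  10  16  11  12  19  15  17  17   1  12  11  10  16
   47  65  61  66]
 [ 66  62  61  56  19  17  13  15   8  13  15  17  12  14  14   5  11  14
   51  62  62  62]
 [ 63  60  67  61  21  17  15  13  10  16  18  12  13  13  13  11  11  13
   
[... 272 characters left out ...]
 33
   66  72  77 128]
 [141 143 142  93  15  16  13  12  11   8  10  13  12  14   7   9  13  72
  129 127 124 135]
 [143 141 142 127  87  77  60  48  46  37  27  26  15  20  12  19  19  87
  139 140 143 142]
 [141 142 141 141 140 137 135 136 133 126 116 109 102  99  89  76  90 123
  137 145 142 141]
 [143 141 142 142 140 141 142 144 144 143 144 141 144 140 139 137 140 142
  144 145 143 143]]
[[440.4 350.4]
 [447.9 328.6]
 [423.5 321.6]
 [417.6 344.1]] [432.348086   336.16215363 130.        ]
[-18.52838039  65.63198075   0.        ] 105.76475498282717
108.9149417767476
104.69826899852181
15.57513516298384
[-7.4964805  21.87680959  0.        ] [ 2.27402122e+01  6.33854465e+00 -2.84217094e-14]
```

send_rows:
  targets:
    - [-1,0.0073,-0.001,0,0,0,0.08]
    - [-1,0,0,0.04,0,0,0]
    - [-1,0,0,0.04,0,0,0]
    - [-1,0,0,0.04,0,0,0]
    - [-1,0,0,0.03,0,0,0]
    - [-0.3,0,0,0,0,0,0]
    - [0.2,0,0,0,0,0,0]
    - [1,0,0,0,0,0,0]
    - [1,0,0,0,0,0,0]
    - [1,0,0,0,0,0,0]
  squeeze: 60

```text
time_s: 6.45
eef_pos: [432.7, 337.4, 82.7]
ee_rot: [-0.0, 0.991, 0.137, 0.001]
force: [-0.1, -1.1, 6.3]
grip_width: 0.277
grip_force: 59.0
```

```bash
python3 - <<'E'
from h import *
s,P,R=tool();print(P,s["force"],s["wrist_torque"],s["grip_width"],s["grip_force"],R.as_euler("ZYX",True))
E
```

```text
[432.71222924 337.43811137  82.65184361] [-0.09348179 -1.06860128  6.34274113] [-0.01477533  0.16214961  0.02004103] 0.27691642323229126 58.95118832588196 [ 1.57477959e+01 -1.38518712e-01 -1.79974227e+02]
```

send_rows:
  targets:
    - [1,0,0,-0.02,0,0,0]
    - [1,0,0,-0.04,0,0,0]
    - [1,0,0,-0.03,0,0,0]
    - [1,0,0,0,0,0,0]
    - [1,-0.0215,0.055,0,0,0,0]
    - [1,-0.0215,0.055,0,0,0,0]
    - [1,0,0.04,0,0,0,0]
    - [1,0,0,0,0,0,0]
    - [1,0,0,0,0,0,0]
    - [1,0,0,0,0,0,0]

```text
time_s: 7.7
eef_pos: [431.0, 181.9, 170.9]
ee_rot: [-0.0, 0.99, 0.138, -0.0]
force: [0.0, -0.3, -0.7]
grip_width: 0.274
grip_force: 59.1
```

```bash
python3 - <<'E'
from h import *
w2=dict(np.load("w2.npz"))
for uv in [(597,325),(663,351)]: print(uv,back(w2,np.array(uv)*.64,45).round(1))
s,P,R=tool();print(P,s["force"],s["wrist_torque"],s["grip_width"])
w=ctrl.capture("wrist")
for X in ((432.3,183,45),(432,128,45)): print(proj(w,X)*800/512)
print("tip",proj(w,P-[0,0,74.6])*800/512)
cv2.imwrite("pics/w3.png",cv2.resize(w["img"][:,:,::-1],(800,600),interpolation=cv2.INTER_CUBIC))
np.savez("w3",**{k:w[k] for k in("img","camera_matrix","R","t")})
E
```

```text
(597, 325) [431.7 178.7  45. ]
(663, 351) [430.3 123.   45. ]
[431.01149303 181.88618196 170.88564855] [ 0.00368952 -0.26538682 -0.69861138] [ 0.01797356 -0.03510846 -0.00678421] 0.2737843675127765
[[395.90476296 279.51013655]]
[[484.90970574 304.43055099]]
tip [[396.81990906 308.10967945]]
```

View pics/w3.png

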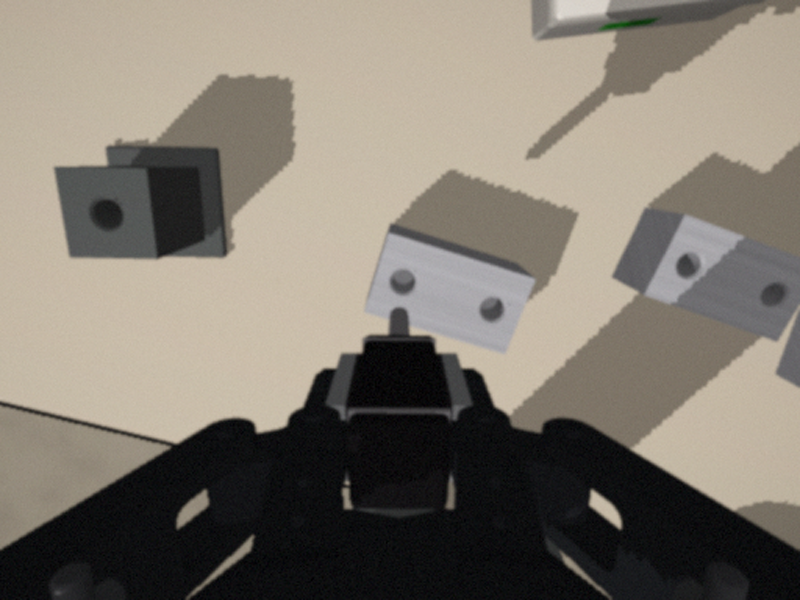

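The pin tip shows at (399,309), where I predicted. Block 1's bores are at (403,281) and (491,309), block 2's at (689,265) and (775,293), and the stand bore at (107,214).

```bash
python3 - <<'E'
from h import *
w=dict(np.load("w3.npz"))
def cen(u,r=9):
    u=np.array(u)*.64; x,y=u.round().astype(int); g=cv2.GaussianBlur(w["img"],(3,3),0).mean(2)[y-r:y+r+1,x-r:x+r+1]
    m=((g<(g.min()+np.median(g))/2+5)*255).astype(np.uint8)
    n,l,st,c=cv2.connectedComponentsWithStats(m); k=l[r,r]; return c[k]+[x-r,y-r],st[k,2:5]
for u,z in [((107,214),70),((403,281),45),((491,309),45),((689,265),45),((775,293),45)]:
    c,st=cen(u); print(u,c/.64,st,back(w,np.array(u)*.64,z).round(1),back(w,c,z).round(1))
print("tip",back(w,np.array((399,310))*.64,96.5))
E
```

```text
(107, 214) [106.91137566 212.38425926] [ 16  15 189] [431.3 336.   70. ] [432.1 336.1  70. ]
(403, 281) [403.55643657 279.90321828] [ 19  19 268] [432.6 178.8  45. ] [433.3 178.6  45. ]
(491, 309) [491.92708333 310.73190789] [ 14  13 114] [430.3 123.6  45. ] [429.4 122.7  45. ]
(689, 265) [685.89777542 265.75741525] [ 12  14 118] [486.9  21.7  45. ] [486.   23.3  45. ]
(775, 293) [772.95496324 293.19852941] [ 14  12 136] [485.2 -34.3  45. ] [484.7 -33.2  45. ]
tip [430.4435719  180.63443773  96.5       ]
```

send_rows:
  targets:
    - [1,0.0017,0.0025,0,0,0,0]
    - [1,0,0,0.02,0,0,0]
    - [1,0,0,0.02,0,0,0]
    - [1,0,0,0.008,0,0,0]
    - [1,0,0,0.003,0,0,0]
    - [1,0,0,0.002,0,0,0]
    - [1,0,0,0.002,0,0,0]
    - [1,0,0,0,0,0,0]
    - [1,0,0,0,0,0,0]
    - [1,0,0,0,0,0,0]

```text
time_s: 9.0
eef_pos: [433.8, 179.1, 116.4]
ee_rot: [-0.0, 0.991, 0.137, 0.0]
force: [0.1, 0.0, -1.8]
grip_width: 0.277
grip_force: 59.1
```

send_rows:
  targets:
    - [1,0,0,0.005,0,0,0]
    - [1,0,0,0.005,0,0,0]
    - [1,0,0,0.005,0,0,0]
    - [1,0,0,0.003,0,0,0]
    - [1,0,0,0.002,0,0,0]
    - [1,0,0,0.001,0,0,0]
    - [1,0,0,0.001,0,0,0]
    - [1,0,0,0,0,0,0]
    - [1,0,0,0,0,0,0]
    - [1,0,0,0,0,0,0]

```text
time_s: 10.25
eef_pos: [434.2, 179.2, 95.8]
ee_rot: [0.0, 0.991, 0.137, 0.001]
force: [-4.5, -0.1, 16.5]
grip_width: 0.272
grip_force: 61.5
```

Contact came with the tip at about z = 22 mm, so block 1 is blind. On to block 2.

send_rows:
  targets:
    - [1,0,0,-0.015,0,0,0]
    - [1,0,0,-0.025,0,0,0]
    - [1,0,0,-0.03,0,0,0]
    - [1,0.003,0.055,0,0,0,0]
    - [1,0.003,0.055,0,0,0,0]
    - [1,0.003,0.0545,0,0,0,0]
    - [1,0,0,0,0,0,0]
    - [1,0,0,0,0,0,0]
    - [1,0,0,0,0,0,0]
    - [1,0,0,0,0,0,0]

```text
time_s: 11.5
eef_pos: [486.9, 24.1, 164.4]
ee_rot: [-0.0, 0.99, 0.138, 0.0]
force: [-0.1, -0.2, -1.0]
grip_width: 0.273
grip_force: 59.4
```

```bash
cat > bores.py <<'E'
from h import *
import sys
# usage: bores.py guess_x guess_y ... : find dark bore near each guess (z=45) in a fresh wrist picture
w=ctrl.capture("wrist"); s,P,R=tool(); print("P",P.round(1),"F",np.round(s["force"],1),"t",s["time_s"],"yaw",R.as_euler("ZYX",True).round(2))
G=cv2.GaussianBlur(w["img"],(3,3),0).mean(2)
a=list(map(float,sys.argv[2:]))
for gx,gy in zip(a[::2],a[1::2]):
    u=proj(w,[gx,gy,45])[0]; x,y=u.round().astype(int); r=16
    c=G[y-r:y+r+1,x-r:x+r+1]; m=((c<(c.min()+np.median(c))/2)*255).astype(np.uint8)
    n,l,st,ce=cv2.connectedComponentsWithStats(m)
    for k in range(1,n):
        if st[k,4]>60: 
            q=ce[k]+[x-r,y-r]; print((gx,gy),u.round(),q.round(1),st[k,2:].tolist(),back(w,q,45).round(1))
cv2.imwrite(f"pics/{sys.argv[1]}.png",cv2.resize(w["img"][:,:,::-1],(800,600),interpolation=cv2.INTER_CUBIC))
np.savez(sys.argv[1],**{k:w[k] for k in("img","camera_matrix","R","t")})
E
python3 bores.py w4 487 22 485 -34 455 -109 464 -162
```

```text
P [486.9  23.9 164.4] F [ 0.1  0.  -0.1] t 11.55 yaw [ 1.582e+01 -1.000e-02 -1.800e+02]
(487.0, 22.0) [256. 183.] [257.1 182.9] [17, 13, 158] [487.1  21.3  45. ]
(485.0, -34.0) [315. 201.] [314.9 201.3] [15, 15, 177] [484.8 -34.   45. ]
(455.0, -109.0) [379. 250.] [365.2 244.3] [8, 30, 129] [457.1 -93.8  45. ]
(455.0, -109.0) [379. 250.] [384.  250.6] [13, 14, 145] [ 455.8 -113.6   45. ]
(464.0, -162.0) [434. 256.] [440.7 257.2] [13, 13, 135] [ 464.1 -168.7   45. ]
```

View pics/w4.png

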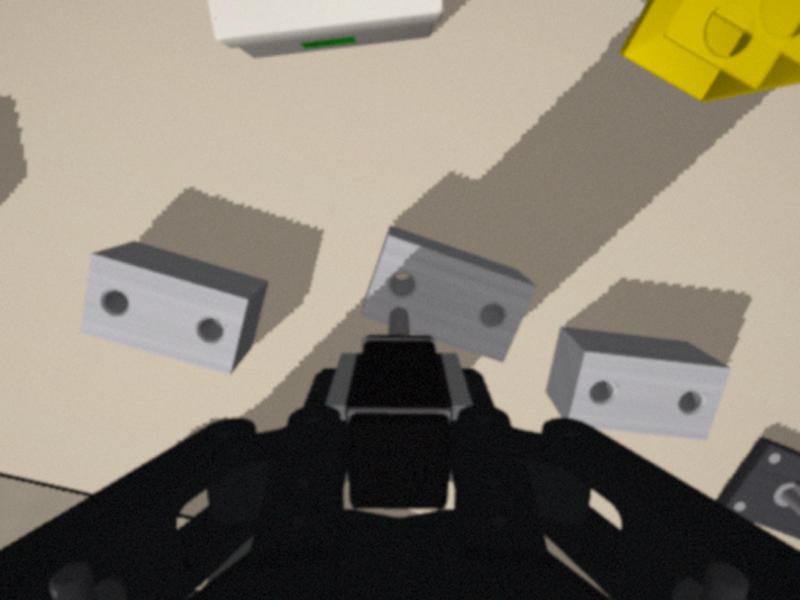

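Block 2's bores are at (403,284) and (492,315), and block 3's at (600,392) and (690,402).

send_rows:
  targets:
    - [1,0.0005,0.0015,0,0,0,0]
    - [1,0,0,0.02,0,0,0]
    - [1,0,0,0.018,0,0,0]
    - [1,0,0,0.005,0,0,0]
    - [1,0,0,0.002,0,0,0]
    - [1,0,0,0.002,0,0,0]
    - [1,0,0,0.001,0,0,0]
    - [1,0,0,0,0,0,0]
    - [1,0,0,0,0,0,0]
    - [1,0,0,0,0,0,0]

```text
time_s: 12.8
eef_pos: [488.0, 21.9, 116.4]
ee_rot: [0.0, 0.991, 0.137, 0.0]
force: [-0.8, 0.1, -0.4]
grip_width: 0.277
grip_force: 59.3
```

send_rows:
  targets:
    - [1,0,0,0.005,0,0,0]
    - [1,0,0,0.005,0,0,0]
    - [1,0,0,0.005,0,0,0]
    - [1,0,0,0.003,0,0,0]
    - [1,0,0,0.002,0,0,0]
    - [1,0,0,0.001,0,0,0]
    - [1,0,0,0.001,0,0,0]
    - [1,0,0,0,0,0,0]
    - [1,0,0,0,0,0,0]
    - [1,0,0,0,0,0,0]

```text
time_s: 14.05
eef_pos: [487.9, 21.9, 94.4]
ee_rot: [0.0, 0.991, 0.137, 0.0]
force: [-1.3, 0.5, -1.1]
grip_width: 0.276
grip_force: 59.3
```

No contact with the tip below 22 mm. I'll continue to about 5 mm to be sure.

send_rows:
  targets:
    - [1,0,0,0.004,0,0,0]
    - [1,0,0,0.004,0,0,0]
    - [1,0,0,0.003,0,0,0]
    - [1,0,0,0.003,0,0,0]
    - [1,0,0,0.002,0,0,0]
    - [1,0,0,0,0,0,0]
    - [1,0,0,0,0,0,0]
    - [1,0,0,0,0,0,0]
    - [1,0,0,0,0,0,0]
    - [1,0,0,0,0,0,0]

```text
time_s: 15.3
eef_pos: [487.9, 21.9, 78.3]
ee_rot: [-0.0, 0.991, 0.137, 0.0]
force: [0.7, -0.4, -1.2]
grip_width: 0.275
grip_force: 59.3
```

The tip reached about 4 mm with no resistance, so block 2 is the through-drilled one. The pin goes back to its stand now.

send_rows:
  targets:
    - [1,0,0,-0.02,0,0,0]
    - [1,0,0,-0.04,0,0,0]
    - [1,0,0,-0.035,0,0,0]
    - [1,0.0054,-0.0531,0,0,0,0]
    - [1,0.0054,-0.0531,0,0,0,0]
    - [1,0.0054,-0.0531,0,0,0,0]
    - [1,0.0054,-0.0531,0,0,0,0]
    - [1,0.0054,-0.0531,0,0,0,0]
    - [1,0.0054,-0.0531,0,0,0,0]
    - [1,0,0,0,0,0,0]

```text
time_s: 16.55
eef_pos: [431.4, 340.0, 173.0]
ee_rot: [-0.0, 0.99, 0.139, -0.0]
force: [-0.2, 1.0, -0.9]
grip_width: 0.274
grip_force: 59.4
```

```bash
python3 - <<'E'
from h import *
s,P,R=tool(); d=np.array([432.7,337.4,82.65])-P; print(P,R.as_euler("ZYX",True),R.inv().apply(d),s["time_s"])
E
```

```text
[431.43395101 340.01375638 172.96650628] [ 1.59935357e+01  1.31389138e-02 -1.79978024e+02] [ 0.51758947  2.89605976 90.3152858 ] 16.55
```

send_rows:
  targets:
    - [1,0,0,0.01,0,0,0]
    - [1,0,0,0,0,0,0]
    - [1,0,0,0,0,0,0]
    - [1,0,0,0,0,0,0]
    - [1,0,0,0,0,0,0]
    - [1,0,0,0,0,0,0]
    - [1,0,0,0,0,0,0]
    - [1,0,0,0,0,0,0]
    - [1,0,0,0,0,0,0]
    - [1,0,0,0,0,0,0]

```text
time_s: 17.8
eef_pos: [432.6, 337.4, 163.3]
ee_rot: [-0.0, 0.991, 0.137, -0.0]
force: [-0.3, 0.7, -1.1]
grip_width: 0.273
grip_force: 59.4
```

```bash
python3 - <<'E'
from h import *
s,P,R=tool(); d=np.array([432.7,337.4,82.65])-P; print(P,R.as_euler("ZYX",True),R.inv().apply(d),s["time_s"])
E
```

```text
[432.6462224  337.38149359 163.29066803] [ 1.57442654e+01 -8.00034023e-05 -1.79998756e+02] [ 5.66689982e-02 -1.46861959e-03  8.06406682e+01] 17.8
```

send_rows:
  targets:
    - [1,0,0,0.015,0,0,0]
    - [1,0,0,0.008,0,0,0]
    - [1,0,0,0.012,0,0,0]
    - [1,0,0,0.015,0,0,0]
    - [1,0,0,0.015,0,0,0]
    - [1,0,0,0.01,0,0,0]
    - [1,0,0,0.004,0,0,0]
    - [1,0,0,0.0015,0,0,0]
    - [1,0,0,0,0,0,0]
    - [1,0,0,0,0,0,0]

```text
time_s: 19.05
eef_pos: [432.8, 337.5, 83.1]
ee_rot: [-0.0, 0.991, 0.137, 0.0]
force: [-0.5, 0.7, -1.4]
grip_width: 0.274
grip_force: 59.4
```

send_rows:
  targets:
    - [1,0,0,0.0006,0,0,0]
    - [1,0,0,0.0004,0,0,0]
    - [1,0,0,0,0,0,0]
    - [0.1,0,0,0,0,0,0]
    - [-1,0,0,0,0,0,0]
    - [-1,0,0,0,0,0,0]
    - [-1,0,0,0,0,0,0]
    - [-1,0,0,-0.02,0,0,0]
    - [-1,0,0,-0.04,0,0,0]
    - [-1,0,0,-0.05,0,0,0]

```text
time_s: 20.3
eef_pos: [432.2, 337.1, 192.4]
ee_rot: [0.0, 0.991, 0.137, -0.001]
force: [0.2, 0.3, 0.4]
grip_width: 1.002
grip_force: 0.0
```

The pin is back and released. Next I'll turn and move over block 2.

send_rows:
  targets:
    - [-1,-0.0069,0.0574,0,0,0,0]
    - [-1,-0.0069,0.0574,0,0,0,0]
    - [-1,-0.0069,0.0574,0,0,0,0]
    - [-1,-0.0069,0.0574,0,0,0,0]
    - [-1,-0.0069,0.0574,0,0,0,0]
    - [-1,-0.0069,0.0574,0,0,0,0]
    - [-1,0,0,0,0,0,-0.179]
    - [-1,0,0,0,0,0,-0.179]
    - [-1,0,0,0,0,0,-0.179]
    - [-1,0,0,0,0,0,-0.179]

```text
time_s: 21.55
eef_pos: [486.2, -5.4, 191.8]
ee_rot: [-0.0, 0.878, 0.478, -0.0]
force: [0.9, -0.2, 0.4]
grip_width: 0.997
grip_force: 0.0
```

send_rows:
  targets:
    - [-1,0,0,0,0,0,-0.179]
    - [-1,0,0,0,0,0,-0.179]
    - [-1,0,0,0,0,0,-0.18]
    - [-1,0,0,0,0,0,0]
    - [-1,0,0,0,0,0,0]
    - [-1,0,0,0,0,0,0]
    - [-1,0,0,0,0,0,0]
    - [-1,0,0,0,0,0,0]
    - [-1,0,0,0,0,0,0]
    - [-1,0,0,0,0,0,0]

```text
time_s: 22.8
eef_pos: [486.2, -5.4, 191.8]
ee_rot: [-0.0, 0.722, 0.692, 0.0]
force: [-0.7, 0.2, 0.5]
grip_width: 1.002
grip_force: 0.0
```

```bash
python3 bores.py w5 487 22 485 -34; python3 - <<'E'
from h import *
s=ctrl.sense(); print(np.round(s["joints"],3))
p=ctrl.capture("scene")
for n in ("pin","stand"): print(n,[(d["point"],back(p,d["point"],0)[:2]) for d in ctrl.landmark_of(n,p)[:1]])
E
```

```text
P [486.2  -5.3 191.8] F [0.5 0.3 0. ] t 22.85 yaw [ 87.59  -0.   180.  ]
(487.0, 22.0) [255. 148.] [255.7 150.5] [16, 11, 102] [487.2  19.2  45. ]
(485.0, -34.0) [256. 203.] [254.9 202.9] [15, 13, 153] [484.2 -33.7  45. ]
[-0.253  0.264  1.671  0.     1.207 -0.21 ]
pin [([215.0, 293.8], array([436.54439481, 334.46827997]))]
stand [([213.8, 292.1], array([442.07923518, 332.44006286]))]
```

View pics/w5.png

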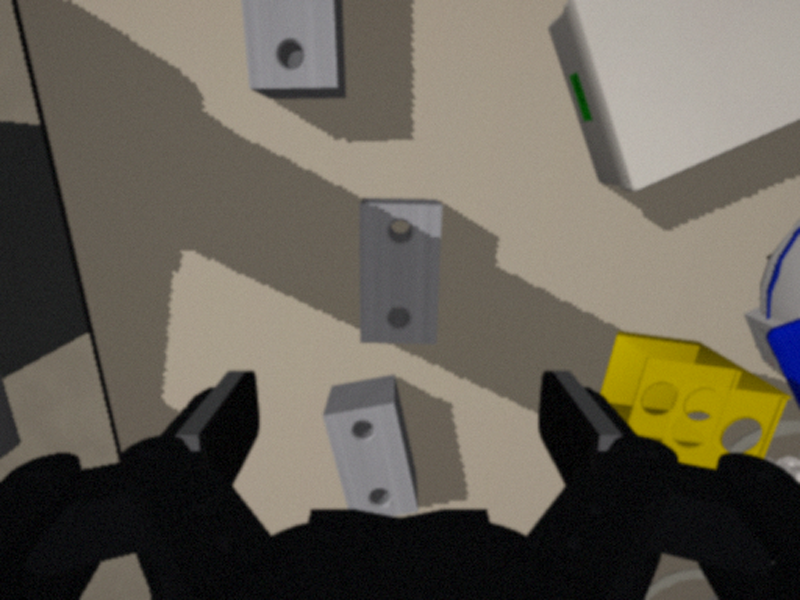

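The view shows block 2 centred under the gripper, with bores at (400,231) and (399,318) running straight down the picture, and clear space on both finger sides. The scene detection puts the pin back at the stand.

send_rows:
  targets:
    - [-1,0,0,0.045,0,0,0]
    - [-1,0,0,0.045,0,0,0]
    - [-1,0,0,0.045,0,0,0]
    - [-1,0,0,0.03,0,0,0]
    - [-1,0,0,0.0148,0,0,0]
    - [-0.2,0,0,0,0,0,0]
    - [0.3,0,0,0,0,0,0]
    - [1,0,0,0,0,0,0]
    - [1,0,0,0,0,0,0]
    - [1,0,0,0,0,0,0]
  squeeze: 100

```text
time_s: 24.25
eef_pos: [487.2, -5.6, 13.6]
ee_rot: [0.001, 0.722, 0.692, 0.001]
force: [0.2, -0.5, 5.7]
grip_width: 0.571
grip_force: 104.6
```

```bash
python3 bores.py w6 487 22 485 -34 | head -3
```

```text
P [487.2  -5.6  13.6] F [-0.6  0.6  5.6] t 24.3 yaw [8.7590e+01 3.0000e-02 1.7983e+02]
(485.0, -34.0) [255. 331.] [256.1 339.1] [33, 17, 328] [485.4 -38.6  45. ]
```

Gripped at about 50 mm. I'll lift and go past the base to see its posts.

send_rows:
  targets:
    - [1,0,0,-0.02,0,0,0]
    - [1,0,0,-0.05,0,0,0]
    - [1,0,0,-0.058,0,0,0]
    - [1,-0.0567,-0.0092,0,0,0,0]
    - [1,-0.0567,-0.0092,0,0,0,0]
    - [1,-0.0567,-0.0092,0,0,0,0]
    - [1,-0.0567,-0.0092,0,0,0,0]
    - [1,-0.0567,-0.0092,0,0,0,0]
    - [1,-0.0567,-0.0092,0,0,0,0]
    - [1,-0.0567,-0.0092,0,0,0,0]

```text
time_s: 25.55
eef_pos: [404.4, -400.7, 140.3]
ee_rot: [-0.0, 0.722, 0.692, 0.0]
force: [1.6, -0.4, -5.9]
grip_width: 0.569
grip_force: 105.9
```

send_rows:
  targets:
    - [1,0,0,0,0,0,0]
    - [1,0,0,0,0,0,0]
    - [1,0,0,0,0,0,0]
    - [1,0,0,0,0,0,0]
    - [1,0,0,0,0,0,0]
    - [1,0,0,0,0,0,0]
    - [1,0,0,0,0,0,0]
    - [1,0,0,0,0,0,0]
    - [1,0,0,0,0,0,0]
    - [1,0,0,0,0,0,0]

```text
time_s: 26.8
eef_pos: [405.2, -399.2, 140.0]
ee_rot: [-0.0, 0.722, 0.692, -0.0]
force: [-0.4, -0.5, -5.1]
grip_width: 0.571
grip_force: 105.8
```

```bash
python3 bores.py w7; python3 - <<'E'
from h import *
print({k:np.round(v,2) for k,v in ctrl.sense().items() if k in("joints","force","wrist_torque","grip_width")})
E
```

```text
P [ 405.2 -399.2  140. ] F [-0.7  0.7 -5.8] t 26.85 yaw [ 87.59  -0.   180.  ]
{'joints': array([-0.98,  0.49,  1.49,  0.  ,  1.16, -0.94]), 'force': array([-0.66,  0.68, -5.83]), 'wrist_torque': array([0.04, 0.02, 0.  ]), 'grip_width': np.float64(0.56)}
```

View pics/w7.png

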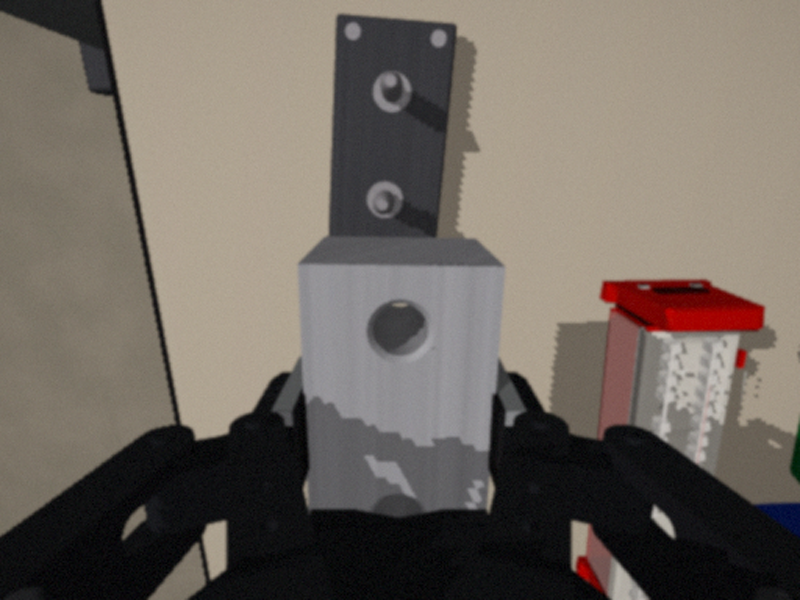

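The base is visible with ringed posts at (392,91) and (385,198). The held block shows its near bore at (401,329), square between the fingers.

```bash
python3 - <<'E'
from h import *
w=dict(np.load("w7.npz")); P=np.array([405.2,-399.2,140.0])
g=cv2.GaussianBlur(w["img"],(3,3),0).mean(2)
def blob(u,r,z,bright):
    x,y=(np.array(u)*.64).round().astype(int); c=g[y-r:y+r+1,x-r:x+r+1]
    th=(np.percentile(c,5)+np.percentile(c,95))/2
    m=((c>th) if bright else (c<th)).astype(np.uint8)*255
    cn,_=cv2.findContours(m,cv2.RETR_EXTERNAL,cv2.CHAIN_APPROX_NONE); k=max(cn,key=cv2.contourArea)
    (a,b),ax,an=cv2.fitEllipse(cv2.convexHull(k)); q=np.array([a+x-r,b+y-r]); X=back(w,q,z)
    print(u,(q/.64).round(1),np.round(ax,1),X.round(1)); return X
A=blob((392,91),15,14,1);B=blob((385,198),15,14,1)
C=blob((401,329),26,171.4,0)
print("ring dist",np.linalg.norm(A-B),"mid",(A+B)/2,"yaw",np.degrees(np.arctan2((A-B)[1],(A-B)[0]))-90)
# plate edges: dark extents along rows
L=[];Rr=[]
for y in range(20,140,3):
    row=g[y,190:310]; d=np.where(row<75)[0]; d=d[(d+190<295)]
    gr=np.diff(row); l=190+np.argmin(gr[10:45])+10.5; L.append((l,y))
    seg=gr[75:110]; Rr.append((190+75+np.argmax(seg)+.5,y))
for n,E in(("L",L),("R",Rr)):
    X=np.array([back(w,e,14)[:2] for e in E]); f=np.polyfit(X[:,1],X[:,0],1); r=X[:,0]-np.polyval(f,X[:,1]); k=abs(r)<1.5; f=np.polyfit(X[k,1],X[k,0],1)
    print(n,k.sum(),"yaw",-np.degrees(np.arctan(f[0])),"x at y=-328",np.polyval(f,-328))
v=g[5:200,:]; 
im=cv2.resize(w["img"][0:150,195:305,::-1],None,fx=4,fy=4,interpolation=cv2.INTER_CUBIC); cv2.imwrite("pics/c7.png",im)
E
```

```text
(392, 91) [390.6  90.8] [23.9 26.3] [ 404.8 -295.2   14. ]
(385, 198) [383.5 198.6] [22.5 24.1] [ 398.2 -350.7   14. ]
(401, 329) [395.8 326.8] [33.  37.8] [ 405.  -371.1  171.4]
ring dist 55.938688671285185 mid [ 401.52768024 -322.92867169   14.        ] yaw -6.759279208167698
L 40 yaw -6.856846492793199 x at y=-328 370.52945842649814
R 17 yaw -6.672295359458451 x at y=-328 432.494381814274
```

View pics/c7.png

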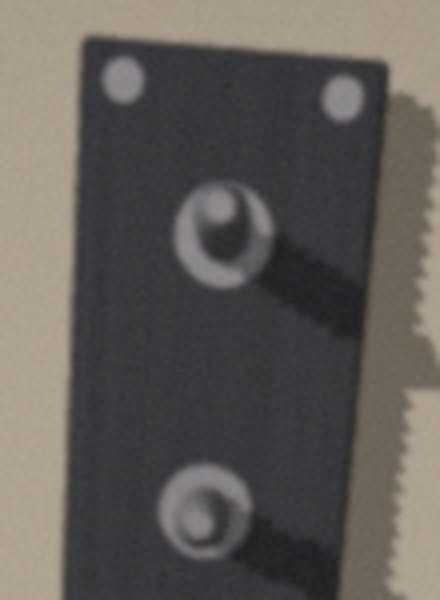

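Base centre is about (402.1, -323.2) with yaw -6.8°, and the plate edges agree. I'll move over it, turn, and come down to just above the posts.

send_rows:
  targets:
    - [1,0.0383,-0.0031,0,0,0,0]
    - [1,0.0382,-0.0031,0,0,0,0]
    - [1,0,0,0,0,0,0.0765]
    - [1,0,0,0.025,0,0,0]
    - [1,0,0,0.028,0,0,0]
    - [1,0,0,0.015,0,0,0]
    - [1,0,0,0.005,0,0,0]
    - [1,0,0,0,0,0,0]
    - [1,0,0,0,0,0,0]
    - [1,0,0,0,0,0,0]

```text
time_s: 28.1
eef_pos: [402.4, -322.8, 67.6]
ee_rot: [0.001, 0.748, 0.664, -0.0]
force: [-0.3, -0.6, -5.0]
grip_width: 0.573
grip_force: 105.8
```

```bash
python3 bores.py w8; python3 - <<'E'
from h import *
w=dict(np.load("w8.npz")); cv2.imwrite("pics/c8.png",cv2.resize(w["img"][130:330,160:360,::-1],(600,600),interpolation=cv2.INTER_CUBIC))
E
```

```text
P [ 402.4 -322.7   67.5] F [ 0.  -1.2 -5.3] t 28.15 yaw [8.3210e+01 3.0000e-02 1.7996e+02]
```

View pics/c8.png

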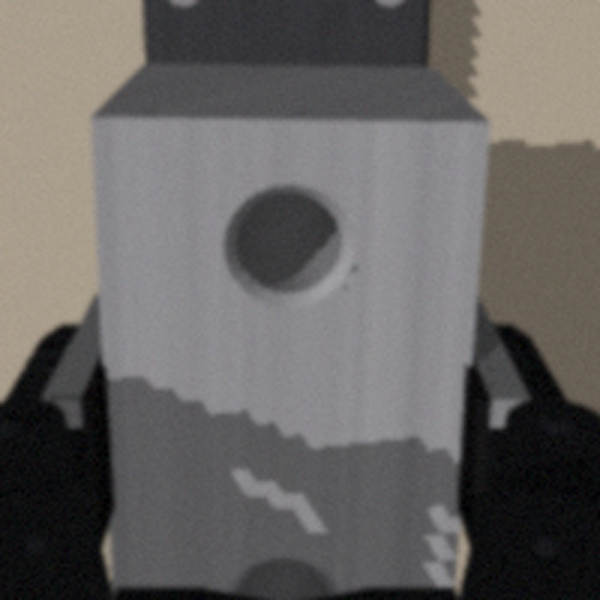

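The block is parallel to the base plate and centred on it: plate edges at columns 147/428, block back edge at about 145/430. Now lowering slowly.

send_rows:
  targets:
    - [1,0,0,0.003,0,0,0]
    - [1,0,0,0.002,0,0,0]
    - [1,0,0,0.002,0,0,0]
    - [1,0,0,0.002,0,0,0]
    - [1,0,0,0.001,0,0,0]
    - [1,0,0,0.001,0,0,0]
    - [1,0,0,0.001,0,0,0]
    - [1,0,0,0,0,0,0]
    - [1,0,0,0,0,0,0]
    - [1,0,0,0,0,0,0]

```text
time_s: 29.4
eef_pos: [402.3, -322.5, 55.0]
ee_rot: [0.0, 0.748, 0.664, -0.0]
force: [0.6, -0.1, -5.4]
grip_width: 0.567
grip_force: 105.8
```

send_rows:
  targets:
    - [1,0,0,0.003,0,0,0]
    - [1,0,0,0.003,0,0,0]
    - [1,0,0,0.003,0,0,0]
    - [1,0,0,0.003,0,0,0]
    - [1,0,0,0.003,0,0,0]
    - [1,0,0,0.003,0,0,0]
    - [1,0,0,0.002,0,0,0]
    - [1,0,0,0,0,0,0]
    - [1,0,0,0,0,0,0]
    - [1,0,0,0,0,0,0]

```text
time_s: 30.65
eef_pos: [402.3, -322.6, 35.1]
ee_rot: [0.0, 0.748, 0.664, 0.0]
force: [0.3, 0.2, -6.1]
grip_width: 0.567
grip_force: 105.8
```

send_rows:
  targets:
    - [1,0,0,0.002,0,0,0]
    - [1,0,0,0.002,0,0,0]
    - [1,0,0,0.0015,0,0,0]
    - [1,0,0,0.001,0,0,0]
    - [1,0,0,0.0005,0,0,0]
    - [1,0,0,0.0005,0,0,0]
    - [1,0,0,0.0005,0,0,0]
    - [1,0,0,0,0,0,0]
    - [1,0,0,0,0,0,0]
    - [1,0,0,0,0,0,0]

```text
time_s: 31.9
eef_pos: [402.3, -322.6, 27.6]
ee_rot: [0.0, 0.748, 0.664, -0.0]
force: [-3.5, 3.6, 6.6]
grip_width: 0.565
grip_force: 107.3
```

Contact at the expected height (27.6 mm), so it's seated. A small press, then release and lift.

send_rows:
  targets:
    - [1,0,0,0.0005,0,0,0]
    - [1,0,0,0,0,0,0]
    - [1,0,0,0,0,0,0]
    - [0,0,0,0,0,0,0]
    - [-1,0,0,0,0,0,0]
    - [-1,0,0,0,0,0,0]
    - [-1,0,0,0,0,0,0]
    - [-1,0,0,-0.02,0,0,0]
    - [-1,0,0,-0.04,0,0,0]
    - [-1,0,0,-0.05,0,0,0]

```text
time_s: 33.15
eef_pos: [402.0, -322.2, 137.2]
ee_rot: [-0.001, 0.748, 0.664, 0.0]
force: [1.1, -0.2, -0.3]
grip_width: 1.003
grip_force: 0.0
```

send_rows:
  targets:
    - [-1,0,0,-0.05,0,0,0]
    - [-1,0,0,-0.03,0,0,0]
    - [-1,0,0,0,0,0,0]
    - [-1,0,0,0,0,0,0]
    - [-1,0,0,0,0,0,0]
    - [-1,0,0,0,0,0,0]
    - [-1,0,0,0,0,0,0]
    - [-1,0,0,0,0,0,0]
    - [-1,0,0,0,0,0,0]
    - [-1,0,0,0,0,0,0]

```text
time_s: 34.4
eef_pos: [402.3, -322.5, 216.5]
ee_rot: [0.0, 0.748, 0.664, -0.0]
force: [-0.3, 0.7, 0.9]
grip_width: 1.0
grip_force: 0.0
```

```bash
python3 - <<'E'
from h import *
w=ctrl.capture("wrist"); s,P,R=tool(); print(P,s["force"],s["grip_width"])
print("block",[(d["score"],back(w,d["point"],14)[:2].round(1)) for d in ctrl.landmark_of("block_b",w)[:2]])
g=cv2.GaussianBlur(w["img"],(3,3),0).mean(2)
# bright block top outline near expected place
u=proj(w,[402.2,-322.9,59])[0].round().astype(int); print(u)
m=(g>75).astype(np.uint8)*255
E1=Ro.from_euler("z",-6.8,degrees=True).apply([[-25,-45,0],[25,-45,0],[25,45,0],[-25,45,0]])
im=w["img"][:,:,::-1].copy()
for z in (59,):cv2.polylines(im,[proj(w,E1+[402.2,-322.9,z]).round().astype(int)],True,(0,0,255),1)
cv2.imwrite("pics/c9.png",cv2.resize(im[30:330,100:400],(600,600),interpolation=cv2.INTER_CUBIC))
E
```

```text
[ 402.25549765 -322.50690424  216.51226749] [0.40203237 0.14213425 0.29084605] 0.9992270691224993
block [(0.95, array([ 405.3, -324.1]))]
[256 173]
```

View pics/c9.png

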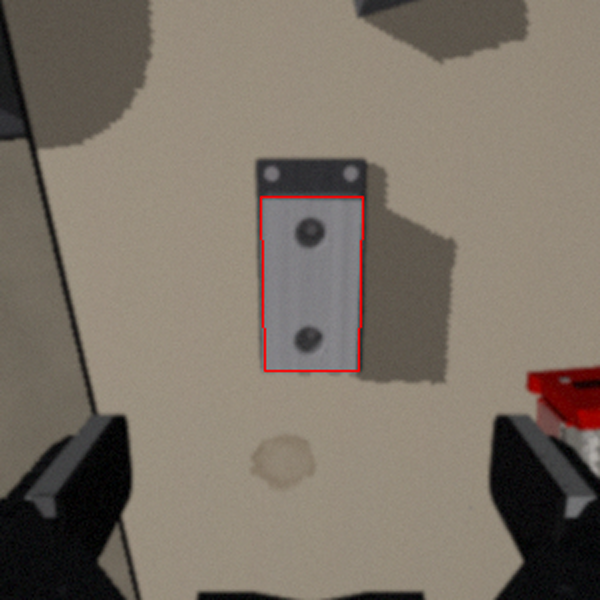

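The block lies flat and centred on the base. Its top, about (262,197)–(361,371), matches the outline predicted at z = 59 mm, and the posts show in both bores. Handing in.

```bash
python3 -c "
from rig import ctrl
print(ctrl.finish_job())"
```

```text
the job is handed in; nothing more can be done
None
```

The job is handed in at about 34 s: the middle block proved to be drilled through, the pin is back in its stand, and that block is fully seated on the base's guide posts and released.

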